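# Load a centrifuge rotor in balance and put its lid on

## Robot

A 6-joint arm with a two-finger parallel gripper is mounted at the origin on a cart in front of the work surface, level with it; the furniture and walls round the work are solid. World frame = base frame: x ahead of the robot, y to its left, z up, the work surface at z = 0. Lengths are in mm, angles in rad, forces in N, time in s.
With the tool pointing down it reaches from about 350 to 775 mm from the base axis. Payload 7.3 kg.
Tool frame: the origin (TCP) lies between the finger pads; the fingertips stand 25 mm ahead of it and the grasp point (between the pads) lies 6 mm ahead of it; z points along the fingers, y is the line along which they close (so a half turn about z gives the same grasp; the last joint's range is limited). The gripper opens to 92 mm and grips with 3 to 60 N. Pads are 19 mm wide; open, the fingers measure 130 mm over their backs; the gripper's body (75 mm by 190 mm) begins 47 mm behind the grasp point.
Start: joints at [-1.477, 0.342, 1.524, -0, 1.275, -0.146], TCP at [124.713, -509.989, 251.741] pointing down, gripper open.
Joint ranges: [-2.53, 2.53], [-0.77, 2.02], [0.04, 2.7], [-1, 4.14], [0.28, 2.66], [-3.11, 3.11]. Speed limits (rad/s): [2.57, 2.57, 3.14, 3.14, 3.14, 3.14].

## Interface

Orientations are given as [roll, pitch, yaw] about the fixed x, y, z axes, in that order (R = Rz(yaw) Ry(pitch) Rx(roll)).
In Python, from plant import bot gives the robot as it stands.
- The arm moves only by the tool play_rows, never from a script. Its argument "commands" is a list of rows, each an object of numbers: "x", "y", "z": the shift along the tool's x, y, z in m; "twist": the turn about the tool's z in degrees. In form: [{"x": .., "y": .., "z": .., "twist": ..}, ...]. A call has exactly 8 rows; each row is the pose to reach, as a shift and turn from the pose commanded when the call began, along the tool's axes at that moment; what a row does not reach only later rows make up. A row lasts 1/10 s, in which the tool goes at most 50 mm and 8.59 degrees, less where a joint would pass 70% of its speed; a pose out of reach is approached as far as the arm can. A call with a gripper value outside its range is refused whole. "jaw" is the closure, from 0 (fully open) to 1 (shut), set as the call begins (left out, the last holds). The fingers move at their own pace and stop on an object; the grip force is fixed at half the most. Time passes only in rows, so rows that repeat a pose let the fingers close, or fill a call up. It gives the time, the measured TCP pose, the force, the opening and the grip force at its end, in the units of the state.
- bot.get_obs(): the state, without advancing time (a new reading comes with each control period).
- bot.capture(name): name is "side" or "top"; returns a dict with "pixels" (384x512x3 uint8, red, green, blue), "fx", "fy", "cx", "cy" (pixels), "eye" and "rotation" of the camera in the world. Camera axes: x right, y down, z forward; pixel columns grow to the right and rows downward; lengths in mm; the calibration is good to about 2 mm. A picture is of the moment at which its call begins. There is no depth.
- bot.close_job(): hands the job in; it is judged then, once.
The state is a dict: "time": time; "joint_positions": joint angles; "dq": joint speeds; "tau": joint torques, N m; "tool_pos": TCP position; "tcp_rot": TCP orientation; "contact_force": force on the tool from outside, world axes, zero at the start; "moment": the same for the moment, N m; "grip_width": finger opening in mm; "finger_force": force on a finger pad.
Only numpy, scipy, OpenCV 4.12 (cv2) and the standard library are available. Lean on these libraries where they do the work, as an engineer would, in place of code of your own. Each camera call takes 0.05 s, during which the arm holds its last target. There are 200 camera calls.

## Task

Get the centrifuge rotor ready for a spin: put the four capped tubes into its wells so that it is balanced, the two tall tubes in wells directly opposite each other and the two short tubes in wells directly opposite each other, each standing upright at the bottom of its well. Lower each tube in rather than letting it drop, then set the clear lid down on the rotor so that it sits flat all round on its seat. Leave the open tube (it has no cap, so it must not be spun), the timer and the small blue-capped bottle where they stand.

Things in the scene. Friction and masses are not known exactly. Their poses are not given: they have to be found in the camera images.
- rotor: dark metal drum, 186 mm wide, fixed. Origin on its vertical axis at the bench. Six wells on a circle of 55 mm radius, at 0, 60 .. 300 deg from its x axis; bore 33 mm, mouth 44 mm (top 6 mm tapers). Deck z 72 mm, well floors z 16 mm. The lid seat is a flat ledge at z 67 mm, 162 to 186 mm across, round the deck (157 mm across, sloped step between). Stud on the axis, 15 mm wide, top z 87 mm.
- rotor_lid: clear plastic drum, open below, 184 mm across its black rim; at the start stands on the rim. Origin at the centre of the rim's underside, z up. Roof at z 74 mm; black knob on the axis, 32 mm wide, z 74 to 104 mm. 0.15 to 0.3 kg. Rim 174 mm wide inside: goes over the rotor's step with 6 mm to spare all round, at any turn, clear of the tubes; seated, its origin is 67 mm above the rotor's.
- tall_1: one of the two tall capped centrifuge tubes, 116 mm high, clear body 27 mm wide with pale sample, blue cap 32 mm wide from 102 to 116 mm above the origin, flat foot; origin at the centre of its underside, z up; about 62 g. In a well its origin is 16 mm above the rotor's and its cap stands 46 to 60 mm above the deck.
- tall_2: the other tall capped tube, the same as tall_1
- short_1: one of the two short capped centrifuge tubes, 86 mm high, clear body 27 mm wide with pale sample, blue cap 32 mm wide from 72 to 86 mm above the origin, flat foot; origin at the centre of its underside, z up; about 42 g. In a well its origin is 16 mm above the rotor's and its cap stands 16 to 30 mm above the deck.
- short_2: the other short capped tube, the same as short_1
- open_tube: an open centrifuge tube without a cap, 27 mm round and 72 mm high, standing among the others; origin at the centre of its underside. It stays where it is.
- timer: small grey-white lab timer, 66 x 62 x 19 mm, lying beyond the tubes; origin at the centre of its underside. It stays where it is.
- pp_bottle: small wide plastic bottle with a blue screw cap, 57 mm wide and 76 mm high, standing nearer the robot than the tubes; origin at the centre of its underside. It stays where it is.
Mind the look-alikes: they are no part of the job. What is shaped like the tall_2 but green or orange is not meant. What is shaped like the tall_1 but pink is not meant.

How it is judged (in metres and radians):
On the way:
1. all four capped tubes stand in wells, tall opposite tall and short opposite short, with the lid still off (z of tall_1 in the frame of rotor between 0.012 and 0.022 m and horizontal distance between tall_1 and rotor between 0.048 and 0.062 m and angle between each of tall_1, tall_2, short_1, short_2's own z axis and vertical below 0.12 rad and z of tall_2 in the frame of rotor between 0.012 and 0.022 m and horizontal distance between tall_2 and rotor between 0.048 and 0.062 m and z of short_1 in the frame of rotor between 0.012 and 0.022 m and horizontal distance between short_1 and rotor between 0.048 and 0.062 m and z of short_2 in the frame of rotor between 0.012 and 0.022 m and horizontal distance between short_2 and rotor between 0.048 and 0.062 m and horizontal distance between tall_1 and tall_2 above 0.1027 m and horizontal distance between short_1 and short_2 above 0.1027 m and horizontal distance between rotor_lid and rotor above 0.1 m), for 0.2 s.
At the end, for the whole second after the job is handed in: the four capped tubes stand on well floors (height to 6 mm, tilt under 0.12 rad), tall opposite tall, short opposite short; the lid lies flat on its seat (centred to 10 mm, height to 4 mm, tilt under 0.03 rad); all released and at rest (z of tall_1 in the frame of rotor between 0.012 and 0.022 m and horizontal distance between tall_1 and rotor between 0.048 and 0.062 m and angle between each of tall_1, tall_2, short_1, short_2's own z axis and vertical below 0.12 rad and z of tall_2 in the frame of rotor between 0.012 and 0.022 m and horizontal distance between tall_2 and rotor between 0.048 and 0.062 m and z of short_1 in the frame of rotor between 0.012 and 0.022 m and horizontal distance between short_1 and rotor between 0.048 and 0.062 m and z of short_2 in the frame of rotor between 0.012 and 0.022 m and horizontal distance between short_2 and rotor between 0.048 and 0.062 m and horizontal distance between tall_1 and tall_2 above 0.1027 m and horizontal distance between short_1 and short_2 above 0.1027 m and horizontal distance between rotor_lid and rotor below 0.01 m and z of rotor_lid in the frame of rotor between 0.063 and 0.07 m and angle between rotor_lid's own z axis and vertical below 0.03 rad and linear speed of each of tall_1, tall_2, short_1, short_2, rotor_lid below 0.02 m/s); the robot touches nothing.
It fails at once if the open tube is shifted by more than 20 mm or tipped (distance of open_tube from where it was at the start of the episode above 0.02 m or angle between open_tube's own z axis and vertical above 0.35 rad).
It fails at once if the timer or the small bottle is shifted by more than 25 mm or the bottle is tipped (distance of any of timer, pp_bottle from where it was at the start of the episode above 0.025 m or angle between pp_bottle's own z axis and vertical above 0.35 rad).
It fails at once if a tube is dropped: it falls free at more than 0.8 m/s ((linear speed of tall_1 above 0.8 m/s and contact force between the fingers and tall_1 below 0.05 N) or (linear speed of tall_2 above 0.8 m/s and contact force between the fingers and tall_2 below 0.05 N) or (linear speed of short_1 above 0.8 m/s and contact force between the fingers and short_1 below 0.05 N) or (linear speed of short_2 above 0.8 m/s and contact force between the fingers and short_2 below 0.05 N)).
It also fails if it takes over 115 s, if anything falls off the work surface, if the arm or the gripper's body presses on something with over 40 N, if the wrist force passes 120 N, or if a joint passes its speed limit or range.

## Working session

There is one attempt and no reset: what is moved stays moved. The work goes in short steps, Python scripts to look and compute and a tool call to move; the robot and the scene stay as the last step left them, time stands still between calls to the robot, and variables do not carry over. Pictures are saved under pics/ and viewed, at most 14 in all, crops included, and the job is handed in when it is done.

Besides the shell and the picture viewer there is one more tool, called after "Request:" as name([rows], argument=value, ...), one row to a line, values as JSON. play_rows: Moves the arm, as the interface text tells. Its arguments: {"type":"object","properties":{"commands":{"type":"array"},"jaw":{"type":"number"}},"required":["commands"]}

```bash
ls; mkdir -p pics
python3 - <<'E'
from plant import bot
import cv2,numpy as np,json
o=bot.get_obs();print(o)
for n in("side","top"):
    c=bot.capture(n);cv2.imwrite(f"pics/{n}0.png",c["pixels"][:,:,::-1]);
    print(n,{k:np.round(v,4).tolist() for k,v in c.items() if k!="pixels"})
    np.savez(f"{n}0.npz",**c)
E
```

```text
pics
{'time': 0.0, 'joint_positions': array([-1.47702314e+00,  3.42729604e-01,  1.52500953e+00, -4.70750116e-06,
        1.27538374e+00, -1.45999720e-01]), 'dq': array([-0.00156943,  0.00046935,  0.00107444,  0.00129429,  0.00144168,
        0.00118194]), 'tau': array([ 2.40490772e-03, -4.31228650e+01, -2.44224858e+01,  7.18606822e-02,
        5.59013046e-02, -1.27049298e-04]), 'tool_pos': array([ 124.66430528, -509.61178759,  251.04396882]), 'tcp_rot': array([-3.14007806e+00, -2.18165052e-04,  2.39774113e-01]), 'contact_force': array([-0.30935049,  0.5880476 ,  0.60084855]), 'moment': array([-0.01916578,  0.09382612, -0.01644733]), 'finger_force': 0.0, 'grip_width': 91.61968601458526}
side {'fx': 465.5001, 'fy': 465.5001, 'cx': 257.6467, 'cy': 194.3421, 'eye': [532.6199, -474.795, 976.5505], 'rotation': [-2.6961, -0.0112, 0.0323]}
top {'fx': 378.2814, 'fy': 378.2814, 'cx': 260.7204, 'cy': 191.4525, 'eye': [413.9127, -2.7663, 882.2422], 'rotation': [-3.0166, 0.0102, -1.5778]}
```

Run:
```python
import cv2
for n in("side","top"):
    cv2.imwrite(f"pics/{n}0b.png",cv2.resize(cv2.imread(f"pics/{n}0.png"),(800,600),interpolation=cv2.INTER_CUBIC))
```

```text
(no output)
```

View pics/side0b.png

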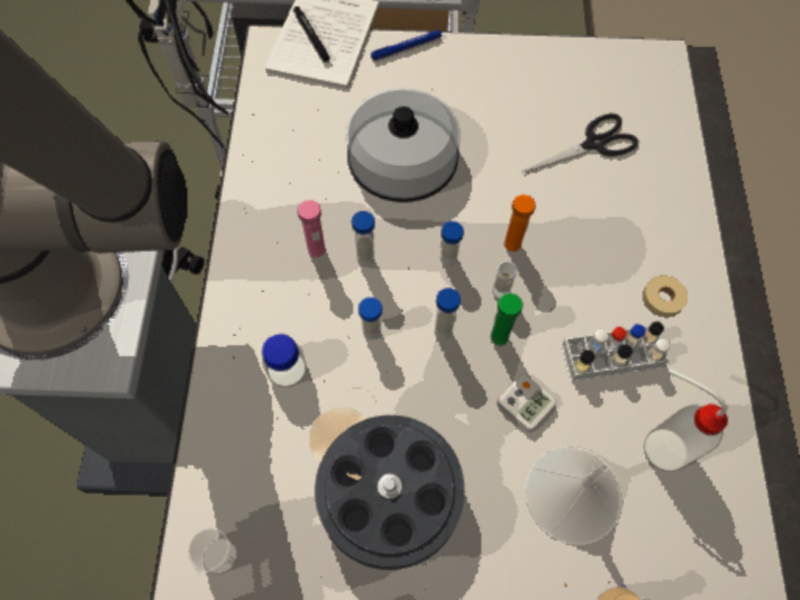

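View pics/top0b.png

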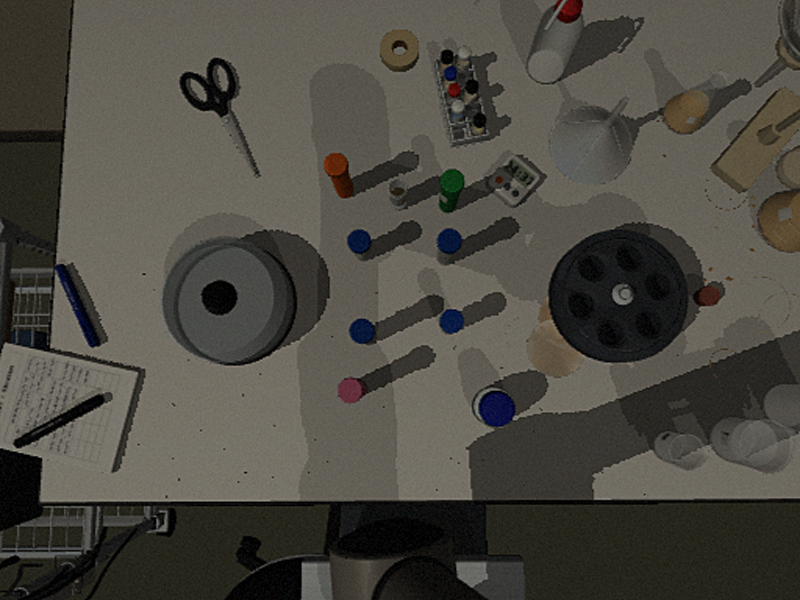

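Candidates (800-px pictures, side/top):
- Blue-capped tubes: (363,222)/(361,330), (448,300)/(449,241), (452,233)/(358,241) and (370,309)/(452,320).
- Look-alikes, not meant: pink (310,210), orange (523,205), green (509,305).
- Also left alone: bottle (280,350), open tube (505,280).

The blue-capped four are the ones I want. Next I measure them.

```bash
cat > h.py <<'E'
import numpy as np,cv2
from scipy.spatial.transform import Rotation as R
from scipy.optimize import least_squares
def load(n): 
    d=dict(np.load(n)); d["Rm"]=R.from_euler("xyz",d["rotation"]).as_matrix(); return d
def proj(c,P):
    q=(np.atleast_2d(P)-c["eye"])@c["Rm"]
    return np.c_[c["fx"]*q[:,0]/q[:,2]+c["cx"],c["fy"]*q[:,1]/q[:,2]+c["cy"]]
def circ(x,y,z,r):
    a=np.linspace(0,2*np.pi,60); return np.c_[x+r*np.cos(a),y+r*np.sin(a),z+0*a]
def hullc(c,p,r,h):
    q=cv2.convexHull(np.vstack([proj(c,circ(*p,r)),proj(c,circ(p[0],p[1],p[2]-h,r))]).astype(np.float32))
    m=cv2.moments(q); return np.array([m["m10"]/m["m00"],m["m01"]/m["m00"]])
def blob(c,px,kind,win=22):
    """centroid of coloured blob near px (512-scale)"""
    h=cv2.cvtColor(c["pixels"],cv2.COLOR_RGB2HSV).astype(int)
    if kind=="blue": m=(abs(h[...,0]-110)<18)&(h[...,1]>140)&(h[...,2]>40)
    if kind=="black": m=h[...,2]<45
    n,l,s,ce=cv2.connectedComponentsWithStats(m.astype(np.uint8))
    i=min((i for i in range(1,n) if s[i,4]>30),key=lambda i:np.hypot(*(ce[i]-px)))
    return ce[i],s[i,4]
def fit(cs,us,r,h,p0):
    s=least_squares(lambda p:np.concatenate([hullc(c,p,r,h)-u for c,u in zip(cs,us)]),p0,diff_step=1e-4)
    return s.x,np.abs(s.fun).max()
E
python3 - <<'E'
from h import *
S,T=load("side0.npz"),load("top0.npz")
k=.64
for n,a,b,kind,r,h in [("tallA",(363,222),(361,330),"blue",16,14),("tallB",(448,300),(449,241),"blue",16,14),("shortA",(452,233),(358,241),"blue",16,14),("shortB",(370,309),(452,320),"blue",16,14),("knob",(403,121),(219,297),"black",16,30)]:
    u,na=blob(S,np.array(a)*k,kind);v,nb=blob(T,np.array(b)*k,kind)
    p,e=fit((S,T),(u,v),r,h,[450,0,100]);print(n,na,nb,u.round(1),v.round(1),p.round(1),round(e,2))
s=cv2.cvtColor(S["pixels"][250:375,190:310],cv2.COLOR_RGB2BGR);t=cv2.cvtColor(T["pixels"][135:240,340:460],cv2.COLOR_RGB2BGR)
o=np.zeros((600,800,3),np.uint8)
def put(im,f,x): im=cv2.resize(im,None,fx=f,fy=f,interpolation=cv2.INTER_CUBIC);o[:im.shape[0],x:x+im.shape[1]]=cv2.convertScaleAbs(im,alpha=1.5)
put(s,3.3,0);put(t,3.3,400)
a=cv2.cvtColor(S["pixels"][130:215,220:300],cv2.COLOR_RGB2BGR);im=cv2.resize(a,(170,181));o[415:415+181,20:190]=im
a=cv2.cvtColor(S["pixels"][180:220,220:300],cv2.COLOR_RGB2BGR)
cv2.imwrite("pics/c1.png",o)
E
```

```text
tallA 146 179 [232.1 142.1] [230.7 211.5] [469.8  66.  112.7] 0.38
tallB 172 169 [286.6 191.7] [287.  153.5] [604.   -0.   15.1] 24.26
shortA 145 153 [289.  148.2] [229.1 153.7] [579.6   0.  198.4] 33.3
shortB 166 173 [236.6 197.5] [288.7 205.2] [486.4  -0.  -27.2] 25.48
knob 247 401 [257.9  78.3] [139.9 190. ] [519.5 262.6  97.3] 0.05
```

View pics/c1.png

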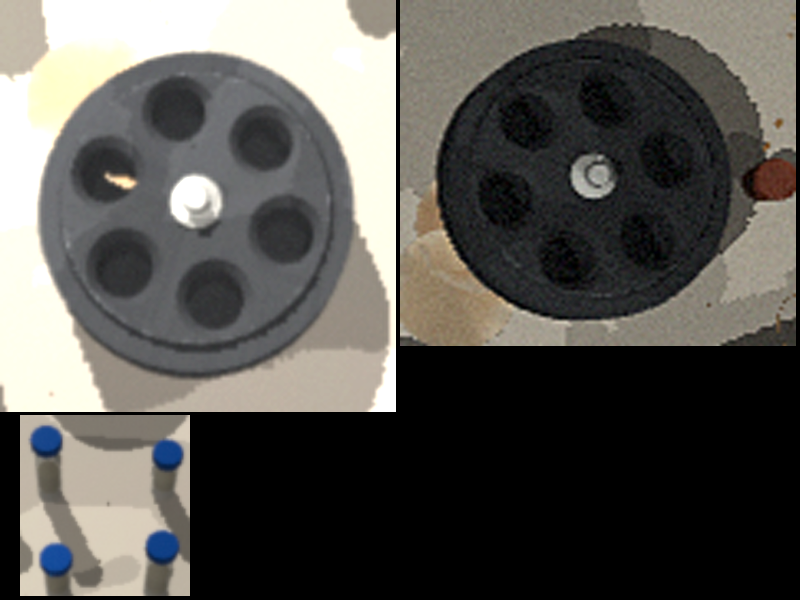

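The four blue-capped tubes are confirmed. The rotor wells show clearly in both views: side crop (175,108), (262,138), (284,229), (213,293), (121,264), (105,168), and in the top crop to match.

Run:
```python
from h import *
S,T=load("side0.npz"),load("top0.npz")
k=.64
import h
def fit(cs,us,r,hh,p0):
    s=least_squares(lambda p:np.concatenate([hullc(c,p-1000,r,hh)-u for c,u in zip(cs,us)]),np.array(p0)+1000.,diff_step=1e-3)
    return s.x-1000,np.abs(s.fun).max()
for n,a,b,kind,r,hh in [("tallA",(363,222),(361,330),"blue",16,14),("tallB",(448,300),(449,241),"blue",16,14),("shortA",(452,233),(358,241),"blue",16,14),("shortB",(370,309),(452,320),"blue",16,14),("knob",(403,121),(219,297),"black",16,30),("bottle",(280,350),(497,407),"blue",20,18)]:
    u,na=blob(S,np.array(a)*k,kind);v,nb=blob(T,np.array(b)*k,kind)
    p,e=fit((S,T),(u,v),r,hh,[450,0,100]);print(n,na,nb,p.round(1),round(e,2))
s=np.array([(175,108),(262,138),(284,229),(213,293),(121,264),(105,168)])/3.3+[190,250]
t=(np.array([(504,198),(525,122),(607,100),(667,158),(648,241),(568,260)])-[400,0])/3.3+[340,135]
def W(p):
    a=p[2]-np.arange(6)*np.pi/3   # clockwise
    return np.c_[p[0]+55*np.cos(a),p[1]+55*np.sin(a),0*a+p[3]]
f=lambda p:np.r_[proj(S,W(p))-s,proj(T,W(p))-t].ravel()
q=least_squares(f,[480,-220,1.8,72]);print(q.x,np.abs(q.fun).max(),np.degrees(q.x[2]));print(W(q.x).round(1))
# other things: direct two-view points
def tri(a,b):
    f=lambda p:np.r_[proj(S,p)[0]-np.array(a)*k,proj(T,p)[0]-np.array(b)*k]
    r=least_squares(f,[450,1,50]);return r.x.round(1),np.abs(r.fun).max().round(2)
for n,a,b in [("orange",(523,205),(336,160)),("green",(509,305),(452,176)),("pink",(310,210),(350,390)),("open",(506,270),(397,188)),("stud",(389,481),(622,292)),("timer",(527,402),(517,178))]: print(n,tri(a,b))
```

```text
tallA 146 179 [469.8  66.1 112.7] 0.38
tallB 172 169 [589.6 -51.2 114.8] 0.41
shortA 145 153 [596.9  72.4  85. ] 0.59
shortB 166 173 [484.6 -54.7  85.2] 0.16
knob 247 401 [519.5 262.6  97.3] 0.05
bottle 380 369 [ 365.  -115.4   69.6] 0.11
[ 518.92977959 -289.36079109    1.80912164   66.66948431] 0.716754080105801 103.65503470376416
[[ 505.9 -235.9   66.7]
 [ 558.7 -251.4   66.7]
 [ 571.7 -304.8   66.7]
 [ 531.9 -342.8   66.7]
 [ 479.1 -327.3   66.7]
 [ 466.2 -273.9   66.7]]
orange (array([696.7,  98.1, 115.9]), np.float64(1.6))
green (array([672.6, -57.9, 114.3]), np.float64(1.88))
pink (array([393.7,  79.6, 110.3]), np.float64(0.28))
open (array([674.7,  18.1,  67.8]), np.float64(0.48))
stud (array([ 520.8, -287.8,   82.3]), np.float64(0.48))
timer (array([ 704.1, -161.1,   21. ]), np.float64(0.17))
```

```bash
cat >> h.py <<'E'
def go(*ts):
    from plant import bot
    o=bot.get_obs();p=o["tool_pos"];M=R.from_euler("xyz",o["tcp_rot"]).as_matrix()
    print("t %.1f"%o["time"],p.round(1),"yaw %.1f"%np.degrees(o["tcp_rot"][2]),"w %.1f f %.1f"%(o["grip_width"],o["finger_force"]),o["contact_force"].round(1))
    for t in ts: print(t,"->",((np.array(t)-p)@M/1000).round(3))
E
python3 - <<'E'
from h import *
S,T=load("side0.npz"),load("top0.npz");k=.64
for n,a,b,kind,r,hh,z in [("tallA",(363,222),(361,330),"blue",16,14,116),("tallB",(448,300),(449,241),"blue",16,14,116),("shortA",(452,233),(358,241),"blue",16,14,86),("shortB",(370,309),(452,320),"blue",16,14,86),("knob",(403,121),(219,297),"black",16,30,104)]:
    u,na=blob(S,np.array(a)*k,kind);v,nb=blob(T,np.array(b)*k,kind)
    s=least_squares(lambda p:np.r_[hullc(S,[*(p-1000),z],r,hh)-u,hullc(T,[*(p-1000),z],r,hh)-v],[1450.,1000],diff_step=1e-3);print(n,(s.x-1000).round(1),s.fun.round(2))
s=np.array([(175,108),(262,138),(284,229),(213,293),(121,264),(105,168)])/3.3+[190,250]
t=(np.array([(504,198),(525,122),(607,100),(667,158),(648,241),(568,260)])-[400,0])/3.3+[340,135]
def W(p):
    a=p[2]-np.arange(6)*np.pi/3
    return np.c_[p[0]+55*np.cos(a),p[1]+55*np.sin(a),0*a+72]
q=least_squares(lambda p:np.r_[proj(S,W(p))-s,proj(T,W(p))-t].ravel(),[480,-220,1.8]);print(q.x,q.fun.round(1));print(W(q.x).round(1))
go((485,-55,251),(485,-55,85))
E
```

```text
tallA [469.7  65.1] [ 0.28 -0.52  0.43  0.25]
tallB [589.5 -51.4] [ 0.36 -0.28  0.26  0.36]
shortA [596.7  72.1] [ 0.55 -0.32  0.27  0.54]
shortB [484.6 -54.8] [ 0.14 -0.14  0.13  0.13]
knob [519.  259.3] [-0.16 -0.76  0.53 -0.15]
[ 518.70363329 -289.13938281    1.80910375] [-0.2 -0.7 -0.  -1.1 -0.5 -0.7 -0.5 -0.3 -0.2 -0.9 -0.4 -0.3  1.1  0.2
  0.8 -1.1  0.4 -0.5  0.9 -0.1  0.9 -0.8  0.3 -0.2]
[[ 505.7 -235.7   72. ]
 [ 558.5 -251.2   72. ]
 [ 571.5 -304.6   72. ]
 [ 531.7 -342.6   72. ]
 [ 478.9 -327.1   72. ]
 [ 465.9 -273.7   72. ]]
t 0.1 [ 124.7 -509.7  251.1] yaw 13.7 w 92.1 f 0.0 [0.6 0.  0.6]
(485, -55, 251) -> [ 0.458 -0.356  0.001]
(485, -55, 85) -> [ 0.458 -0.356  0.167]
```

Request:
play_rows([
  {"x": 0.458, "y": -0.356, "z": 0},
  {"x": 0.458, "y": -0.356, "z": 0},
  {"x": 0.458, "y": -0.356, "z": 0},
  {"x": 0.458, "y": -0.356, "z": 0},
  {"x": 0.458, "y": -0.356, "z": 0},
  {"x": 0.458, "y": -0.356, "z": 0},
  {"x": 0.458, "y": -0.356, "z": 0},
  {"x": 0.458, "y": -0.356, "z": 0},
], jaw=0.2)

```text
invalid input at $.commands[0]: expected keys x, y, z, twist
```

```bash
python3 -c "
from h import *
go((485,-55,251),(485,-55,160),(485,-55,86))"
```

```text
t 0.1 [ 124.7 -509.7  251.1] yaw 13.7 w 92.1 f 0.0 [0.6 0.  0.6]
(485, -55, 251) -> [ 0.458 -0.356  0.001]
(485, -55, 160) -> [ 0.458 -0.356  0.092]
(485, -55, 86) -> [ 0.458 -0.356  0.166]
```

Request:
play_rows([
  {"x": 0.458, "y": -0.356, "z": 0, "twist": 0},
  {"x": 0.458, "y": -0.356, "z": 0, "twist": 0},
  {"x": 0.458, "y": -0.356, "z": 0, "twist": 0},
  {"x": 0.458, "y": -0.356, "z": 0, "twist": 0},
  {"x": 0.458, "y": -0.356, "z": 0, "twist": 0},
  {"x": 0.458, "y": -0.356, "z": 0, "twist": 0},
  {"x": 0.458, "y": -0.356, "z": 0, "twist": 0},
  {"x": 0.458, "y": -0.356, "z": 0, "twist": 0},
], jaw=0.2)

```text
time: 0.9
tool_pos: [373.9, -194.6, 251.7]
tcp_rot: [3.141, 0.0, 0.239]
contact_force: [0.4, -2.0, -0.8]
grip_width: 73.4
finger_force: 0.0
```

```bash
python3 -c "
from h import *
go((485,-55,251),(485,-55,160),(485,-55,86))"
```

```text
t 0.9 [ 373.9 -194.6  251.7] yaw 13.7 w 73.4 f 0.0 [ 0.4 -2.  -0.8]
(485, -55, 251) -> [ 0.141 -0.109  0.001]
(485, -55, 160) -> [ 0.141 -0.109  0.092]
(485, -55, 86) -> [ 0.141 -0.109  0.166]
```

Request:
play_rows([
  {"x": 0.141, "y": -0.109, "z": 0.0, "twist": 0},
  {"x": 0.141, "y": -0.109, "z": 0.0, "twist": 0},
  {"x": 0.141, "y": -0.109, "z": 0.0, "twist": 0},
  {"x": 0.141, "y": -0.109, "z": 0.0, "twist": 0},
  {"x": 0.141, "y": -0.109, "z": 0.0, "twist": 0},
  {"x": 0.141, "y": -0.109, "z": 0.04, "twist": 0},
  {"x": 0.141, "y": -0.109, "z": 0.08, "twist": 0},
  {"x": 0.141, "y": -0.109, "z": 0.1, "twist": 0},
], jaw=0.25)

```text
time: 1.7
tool_pos: [482.0, -57.3, 148.7]
tcp_rot: [-3.139, 0.005, 0.24]
contact_force: [-0.5, 0.1, 0.2]
grip_width: 68.6
finger_force: 0.0
```

```bash
python3 -c "
from h import *
from plant import bot
go((485,-55,86))
for n in('side','top'):
    c=bot.capture(n);np.savez(n+'1.npz',**c)
S=dict(np.load('side1.npz'))['pixels'][110:260,160:360];T=dict(np.load('top1.npz'))['pixels'][110:260,200:360]
cv2.imwrite('pics/c2.png',np.hstack([cv2.resize(S,(400,300),interpolation=2),cv2.resize(T,(320,300),interpolation=2)])[:,:,::-1])
"
```

```text
t 1.7 [482.  -57.3 148.7] yaw 13.7 w 68.6 f 0.0 [-0.5  0.1  0.2]
(485, -55, 86) -> [ 0.004 -0.001  0.063]
```

View pics/c2.png

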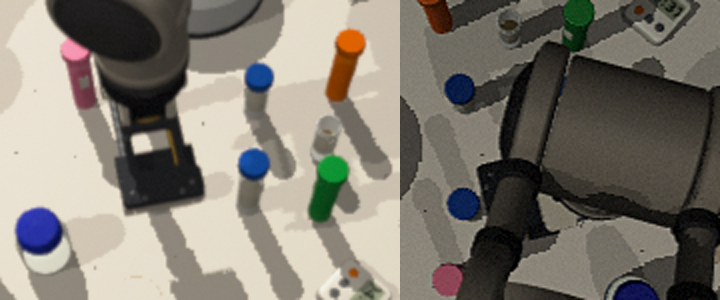

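The gripper stands over short_B, which is hidden beneath it (side crop about (160,180)); the other tubes are clear. I descend and close.

Request:
play_rows([
  {"x": 0.003, "y": -0.001, "z": 0.03, "twist": 0},
  {"x": 0.003, "y": -0.001, "z": 0.05, "twist": 0},
  {"x": 0.003, "y": -0.001, "z": 0.063, "twist": 0},
  {"x": 0.003, "y": -0.001, "z": 0.063, "twist": 0},
  {"x": 0.003, "y": -0.001, "z": 0.063, "twist": 0},
  {"x": 0.003, "y": -0.001, "z": 0.063, "twist": 0},
  {"x": 0.003, "y": -0.001, "z": 0.063, "twist": 0},
  {"x": 0.003, "y": -0.001, "z": 0.063, "twist": 0},
])

```text
time: 2.6
tool_pos: [487.3, -55.6, 89.4]
tcp_rot: [3.141, -0.001, 0.24]
contact_force: [0.3, 0.1, -0.6]
grip_width: 68.9
finger_force: 0.0
```

Request:
play_rows([
  {"x": 0, "y": 0, "z": 0, "twist": 0},
  {"x": 0, "y": 0, "z": 0, "twist": 0},
  {"x": 0, "y": 0, "z": 0, "twist": 0},
  {"x": 0, "y": 0, "z": 0, "twist": 0},
  {"x": 0, "y": 0, "z": 0, "twist": 0},
  {"x": 0, "y": 0, "z": 0, "twist": 0},
  {"x": 0, "y": 0, "z": 0, "twist": 0},
  {"x": 0, "y": 0, "z": 0, "twist": 0},
], jaw=1)

```text
time: 3.4
tool_pos: [486.9, -55.5, 88.7]
tcp_rot: [3.142, 0.0, 0.24]
contact_force: [-0.2, 0.1, -0.8]
grip_width: 30.9
finger_force: 30.0
```

Request:
play_rows([
  {"x": 0, "y": 0, "z": -0.02, "twist": 0},
  {"x": 0, "y": 0, "z": -0.06, "twist": 0},
  {"x": 0, "y": 0, "z": -0.1, "twist": 0},
  {"x": 0, "y": 0, "z": -0.14, "twist": 0},
  {"x": 0, "y": 0, "z": -0.14, "twist": 0},
  {"x": 0, "y": 0, "z": -0.14, "twist": 0},
  {"x": 0, "y": 0, "z": -0.14, "twist": 0},
  {"x": 0, "y": 0, "z": -0.14, "twist": 0},
])

```text
time: 4.2
tool_pos: [486.2, -55.3, 227.2]
tcp_rot: [-3.14, 0.003, 0.24]
contact_force: [-0.3, -0.6, -0.4]
grip_width: 30.9
finger_force: 30.0
```

```bash
python3 -c "
from h import *
go((532,-343,225),(532,-343,101))"
```

```text
t 4.2 [486.2 -55.3 227.2] yaw 13.7 w 30.9 f 30.0 [-0.3 -0.6 -0.4]
(532, -343, 225) -> [-0.024  0.29   0.002]
(532, -343, 101) -> [-0.023  0.291  0.126]
```

Request:
play_rows([
  {"x": -0.022, "y": 0.291, "z": 0, "twist": 0},
  {"x": -0.022, "y": 0.291, "z": 0, "twist": 0},
  {"x": -0.022, "y": 0.291, "z": 0, "twist": 0},
  {"x": -0.022, "y": 0.291, "z": 0, "twist": 0},
  {"x": -0.022, "y": 0.291, "z": 0, "twist": 0},
  {"x": -0.022, "y": 0.291, "z": 0, "twist": 0},
  {"x": -0.022, "y": 0.291, "z": 0, "twist": 0},
  {"x": -0.022, "y": 0.291, "z": 0, "twist": 0},
])

```text
time: 5.0
tool_pos: [534.0, -343.7, 226.6]
tcp_rot: [-3.139, 0.002, 0.238]
contact_force: [-0.3, 0.1, -0.4]
grip_width: 30.9
finger_force: 30.0
```

Request:
play_rows([
  {"x": 0, "y": 0, "z": 0.02, "twist": 0},
  {"x": 0, "y": 0, "z": 0.04, "twist": 0},
  {"x": 0, "y": 0, "z": 0.05, "twist": 0},
  {"x": 0, "y": 0, "z": 0.05, "twist": 0},
  {"x": 0, "y": 0, "z": 0.05, "twist": 0},
  {"x": 0, "y": 0, "z": 0.05, "twist": 0},
  {"x": 0, "y": 0, "z": 0.05, "twist": 0},
  {"x": 0, "y": 0, "z": 0.05, "twist": 0},
])

```text
time: 5.8
tool_pos: [534.9, -343.5, 179.4]
tcp_rot: [3.141, -0.001, 0.24]
contact_force: [0.2, -0.0, -0.7]
grip_width: 31.1
finger_force: 30.0
```

```bash
python3 -c "
from h import *
from plant import bot
go((533,-343,175),(533,-343,106))
for n in('side','top'):
    c=bot.capture(n);np.savez(n+'2.npz',**c)
S=dict(np.load('side2.npz'))['pixels'][220:380,180:330];T=dict(np.load('top2.npz'))['pixels'][110:270,320:480]
cv2.imwrite('pics/c3.png',np.hstack([cv2.resize(S,(400,426),interpolation=2),cv2.resize(T,(400,426),interpolation=2)])[:,:,::-1])
"
```

```text
t 5.8 [ 534.9 -343.5  179.4] yaw 13.7 w 31.1 f 30.0 [ 0.2 -0.  -0.7]
(533, -343, 175) -> [-0.002 -0.001  0.004]
(533, -343, 106) -> [-0.002 -0.001  0.073]
```

View pics/c3.png

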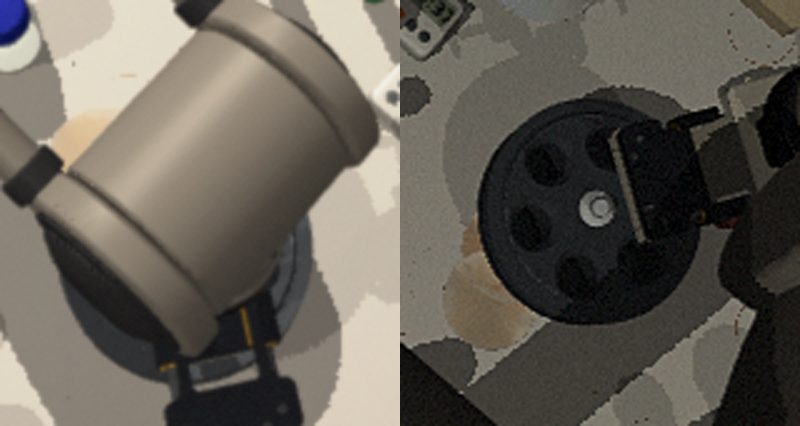

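The arm hides the tube itself, so I lower gently and watch the force.

Request:
play_rows([
  {"x": -0.001, "y": -0.001, "z": 0.01, "twist": 0},
  {"x": -0.001, "y": -0.001, "z": 0.015, "twist": 0},
  {"x": -0.001, "y": -0.001, "z": 0.02, "twist": 0},
  {"x": -0.001, "y": -0.001, "z": 0.024, "twist": 0},
  {"x": -0.001, "y": -0.001, "z": 0.028, "twist": 0},
  {"x": -0.001, "y": -0.001, "z": 0.03, "twist": 0},
  {"x": -0.001, "y": -0.001, "z": 0.03, "twist": 0},
  {"x": -0.001, "y": -0.001, "z": 0.03, "twist": 0},
])

```text
time: 6.7
tool_pos: [533.5, -342.8, 148.7]
tcp_rot: [3.141, -0.0, 0.24]
contact_force: [0.8, -1.7, -1.5]
grip_width: 30.5
finger_force: 30.0
```

```bash
python3 -c "
from h import *
go((533.5,-343,106))"
```

```text
t 6.7 [ 533.5 -342.8  148.7] yaw 13.7 w 30.5 f 30.0 [ 0.8 -1.7 -1.5]
(533.5, -343, 106) -> [-0.     0.     0.043]
```

Request:
play_rows([
  {"x": 0, "y": 0.001, "z": 0.008, "twist": 0},
  {"x": 0, "y": 0.001, "z": 0.016, "twist": 0},
  {"x": 0, "y": 0.001, "z": 0.024, "twist": 0},
  {"x": 0, "y": 0.001, "z": 0.032, "twist": 0},
  {"x": 0, "y": 0.001, "z": 0.038, "twist": 0},
  {"x": 0, "y": 0.001, "z": 0.041, "twist": 0},
  {"x": 0, "y": 0.001, "z": 0.041, "twist": 0},
  {"x": 0, "y": 0.001, "z": 0.041, "twist": 0},
])

```text
time: 7.5
tool_pos: [533.8, -343.6, 107.8]
tcp_rot: [3.142, -0.0, 0.24]
contact_force: [-0.2, 0.2, -0.8]
grip_width: 30.7
finger_force: 30.0
```

```bash
python3 -c "
from h import *
go((533.5,-343,106))"
```

```text
t 7.5 [ 533.8 -343.6  107.8] yaw 13.7 w 30.7 f 30.0 [-0.2  0.2 -0.8]
(533.5, -343, 106) -> [-0.    -0.001  0.002]
```

Request:
play_rows([
  {"x": 0, "y": 0, "z": 0.001, "twist": 0},
  {"x": 0, "y": 0, "z": 0.002, "twist": 0},
  {"x": 0, "y": 0, "z": 0.002, "twist": 0},
  {"x": 0, "y": 0, "z": 0.002, "twist": 0},
  {"x": 0, "y": 0, "z": 0.002, "twist": 0},
  {"x": 0, "y": 0, "z": 0.002, "twist": 0},
  {"x": 0, "y": 0, "z": 0.002, "twist": 0},
  {"x": 0, "y": 0, "z": 0.002, "twist": 0},
])

```text
time: 8.3
tool_pos: [533.7, -343.6, 105.7]
tcp_rot: [3.141, 0.0, 0.24]
contact_force: [0.7, -0.3, 0.1]
grip_width: 30.7
finger_force: 30.0
```

Request:
play_rows([
  {"x": 0, "y": 0, "z": 0, "twist": 0},
  {"x": 0, "y": 0, "z": 0, "twist": 0},
  {"x": 0, "y": 0, "z": 0, "twist": 0},
  {"x": 0, "y": 0, "z": 0, "twist": 0},
  {"x": 0, "y": 0, "z": 0, "twist": 0},
  {"x": 0, "y": 0, "z": -0.02, "twist": 0},
  {"x": 0, "y": 0, "z": -0.06, "twist": 0},
  {"x": 0, "y": 0, "z": -0.1, "twist": 0},
], jaw=0.5)

```text
time: 9.1
tool_pos: [533.3, -343.3, 206.2]
tcp_rot: [-3.14, 0.001, 0.24]
contact_force: [0.7, -0.8, 0.1]
grip_width: 46.0
finger_force: 0.0
```

```bash
python3 -c "
from h import *
go((597,72,205),(597,72,88))"
```

```text
t 9.1 [ 533.3 -343.3  206.2] yaw 13.7 w 46.0 f 0.0 [ 0.7 -0.8  0.1]
(597, 72, 205) -> [ 0.16  -0.388  0.002]
(597, 72, 88) -> [ 0.161 -0.388  0.119]
```

Request:
play_rows([
  {"x": 0.16, "y": -0.388, "z": 0, "twist": 0},
  {"x": 0.16, "y": -0.388, "z": 0, "twist": 0},
  {"x": 0.16, "y": -0.388, "z": 0, "twist": 0},
  {"x": 0.16, "y": -0.388, "z": 0, "twist": 0},
  {"x": 0.16, "y": -0.388, "z": 0, "twist": 0},
  {"x": 0.16, "y": -0.388, "z": 0, "twist": 0},
  {"x": 0.16, "y": -0.388, "z": 0, "twist": 0},
  {"x": 0.16, "y": -0.388, "z": 0, "twist": 0},
], jaw=0.25)

```text
time: 9.9
tool_pos: [594.0, 53.9, 205.9]
tcp_rot: [3.141, -0.0, 0.24]
contact_force: [0.2, -0.2, -0.1]
grip_width: 68.7
finger_force: 0.0
```

Run:
```python
from h import *
from plant import bot
go((597,72,205),(597,72,88))
```

```text
t 9.9 [594.   53.9 205.9] yaw 13.7 w 68.7 f 0.0 [ 0.2 -0.2 -0.1]
(597, 72, 205) -> [ 0.007 -0.017  0.001]
(597, 72, 88) -> [ 0.007 -0.017  0.118]
```

Request:
play_rows([
  {"x": 0.007, "y": -0.017, "z": 0, "twist": 0},
  {"x": 0.007, "y": -0.017, "z": 0.04, "twist": 0},
  {"x": 0.007, "y": -0.017, "z": 0.08, "twist": 0},
  {"x": 0.007, "y": -0.017, "z": 0.1, "twist": 0},
  {"x": 0.007, "y": -0.017, "z": 0.118, "twist": 0},
  {"x": 0.007, "y": -0.017, "z": 0.118, "twist": 0},
  {"x": 0.007, "y": -0.017, "z": 0.118, "twist": 0},
  {"x": 0.007, "y": -0.017, "z": 0.118, "twist": 0},
])

```text
time: 10.7
tool_pos: [597.6, 69.9, 89.1]
tcp_rot: [3.141, -0.002, 0.24]
contact_force: [1.4, -0.1, 0.7]
grip_width: 68.8
finger_force: 0.0
```

Run:
```python
from h import *
from plant import bot
go((597,72,88))
c=bot.capture("side");np.savez("side3.npz",**c);c=bot.capture("top");np.savez("top3.npz",**c)
cs=[load("side3.npz"),load("top3.npz")]
us=[]
for c in cs:
    g=proj(c,[531.7,-342.6,96])[0];u,n=blob(c,g,"blue");us.append(u);print(g,u,n)
for z in(102,):
    s=least_squares(lambda p:np.r_[hullc(cs[0],[*(p-1000),z],16,14)-us[0],hullc(cs[1],[*(p-1000),z],16,14)-us[1]],[1450.,900],diff_step=1e-3);print((s.x-1000).round(1),s.fun.round(2))
S=cs[0]["pixels"][240:380,180:320]
T=cs[1]["pixels"][120:260,330:470]
cv2.imwrite('pics/c4.png',np.hstack([cv2.resize(S,(400,400),interpolation=2),cv2.resize(T,(400,400),interpolation=2)])[:,:,::-1])
```

```text
t 10.7 [597.6  69.9  89.1] yaw 13.7 w 68.8 f 0.0 [ 1.4 -0.1  0.7]
(597, 72, 88) -> [-0.    -0.002  0.001]
[254.10902853 336.55357042] [253.60153257 336.64750958] 261
[426.52722305 181.10753456] [427.38857143 180.92571429] 175
[ 531.4 -343.5] [ 0.3   0.47 -0.53  0.4 ]
```

View pics/c4.png

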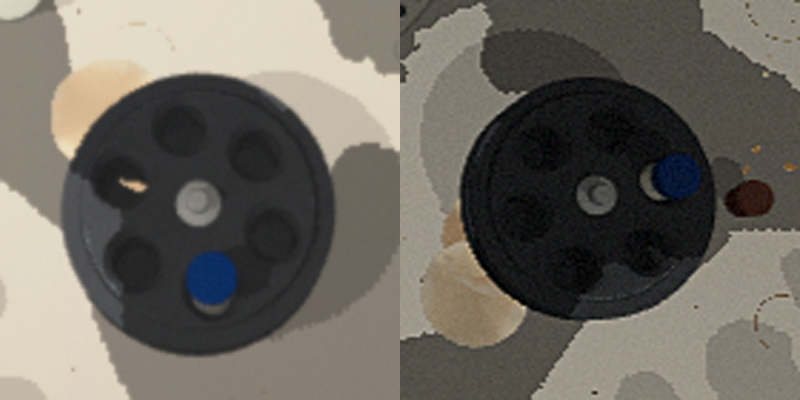

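short_B stands in its well, with its cap at (210,278) in the side crop and (675,175) in the top crop. I now grasp short_A.

Request:
play_rows([
  {"x": 0, "y": -0.001, "z": 0, "twist": 0},
  {"x": 0, "y": -0.001, "z": 0, "twist": 0},
  {"x": 0, "y": -0.001, "z": 0, "twist": 0},
  {"x": 0, "y": -0.001, "z": 0, "twist": 0},
  {"x": 0, "y": -0.001, "z": 0, "twist": 0},
  {"x": 0, "y": -0.001, "z": 0, "twist": 0},
  {"x": 0, "y": -0.001, "z": 0, "twist": 0},
  {"x": 0, "y": -0.001, "z": 0, "twist": 0},
], jaw=1)

```text
time: 11.6
tool_pos: [596.5, 71.0, 87.7]
tcp_rot: [3.142, 0.0, 0.24]
contact_force: [-1.0, 0.7, 0.2]
grip_width: 30.6
finger_force: 30.0
```

Request:
play_rows([
  {"x": 0, "y": 0, "z": -0.02, "twist": 0},
  {"x": 0, "y": 0, "z": -0.06, "twist": 0},
  {"x": 0, "y": 0, "z": -0.1, "twist": 0},
  {"x": 0, "y": 0, "z": -0.14, "twist": 0},
  {"x": 0, "y": 0, "z": -0.14, "twist": 0},
  {"x": 0, "y": 0, "z": -0.14, "twist": 0},
  {"x": 0, "y": 0, "z": -0.14, "twist": 0},
  {"x": 0, "y": 0, "z": -0.14, "twist": 0},
])

```text
time: 12.4
tool_pos: [595.8, 70.9, 226.0]
tcp_rot: [-3.141, 0.003, 0.24]
contact_force: [0.3, 0.0, -0.2]
grip_width: 30.8
finger_force: 30.0
```

```bash
python3 -c "
from h import *
go((506.5,-236,225),(506.5,-236,105))"
```

```text
t 12.4 [595.8  70.9 226. ] yaw 13.7 w 30.8 f 30.0 [ 0.3  0.  -0.2]
(506.5, -236, 225) -> [-0.16   0.277  0.001]
(506.5, -236, 105) -> [-0.159  0.277  0.121]
```

Request:
play_rows([
  {"x": -0.16, "y": 0.277, "z": 0, "twist": 0},
  {"x": -0.16, "y": 0.277, "z": 0, "twist": 0},
  {"x": -0.16, "y": 0.277, "z": 0, "twist": 0},
  {"x": -0.16, "y": 0.277, "z": 0, "twist": 0},
  {"x": -0.16, "y": 0.277, "z": 0, "twist": 0},
  {"x": -0.16, "y": 0.277, "z": 0, "twist": 0},
  {"x": -0.16, "y": 0.277, "z": 0, "twist": 0},
  {"x": -0.16, "y": 0.277, "z": 0, "twist": 0},
])

```text
time: 13.2
tool_pos: [505.6, -238.9, 226.4]
tcp_rot: [-3.141, 0.002, 0.235]
contact_force: [-0.2, 0.1, -0.8]
grip_width: 30.7
finger_force: 30.0
```

Request:
play_rows([
  {"x": 0, "y": 0, "z": 0.01, "twist": 0},
  {"x": 0, "y": 0, "z": 0.03, "twist": 0},
  {"x": 0, "y": 0, "z": 0.05, "twist": 0},
  {"x": 0, "y": 0, "z": 0.05, "twist": 0},
  {"x": 0, "y": 0, "z": 0.05, "twist": 0},
  {"x": 0, "y": 0, "z": 0.05, "twist": 0},
  {"x": 0, "y": 0, "z": 0.05, "twist": 0},
  {"x": 0, "y": 0, "z": 0.05, "twist": 0},
])

```text
time: 14.0
tool_pos: [507.2, -236.2, 178.5]
tcp_rot: [3.14, -0.001, 0.24]
contact_force: [0.3, -1.1, -0.4]
grip_width: 30.6
finger_force: 30.0
```

```bash
python3 -c "
from h import *
go((506,-236,150),(506,-236,105))"
```

```text
t 14.0 [ 507.2 -236.2  178.5] yaw 13.7 w 30.6 f 30.0 [ 0.3 -1.1 -0.4]
(506, -236, 150) -> [-0.001 -0.     0.028]
(506, -236, 105) -> [-0.001 -0.001  0.073]
```

Request:
play_rows([
  {"x": -0.001, "y": 0, "z": 0.01, "twist": 0},
  {"x": -0.001, "y": 0, "z": 0.015, "twist": 0},
  {"x": -0.001, "y": 0, "z": 0.02, "twist": 0},
  {"x": -0.001, "y": 0, "z": 0.024, "twist": 0},
  {"x": -0.001, "y": 0, "z": 0.028, "twist": 0},
  {"x": -0.001, "y": 0, "z": 0.03, "twist": 0},
  {"x": -0.001, "y": 0, "z": 0.03, "twist": 0},
  {"x": -0.001, "y": 0, "z": 0.03, "twist": 0},
])

```text
time: 14.8
tool_pos: [506.0, -236.4, 147.8]
tcp_rot: [3.141, -0.0, 0.24]
contact_force: [-0.2, 0.1, -1.1]
grip_width: 30.7
finger_force: 30.0
```

Request:
play_rows([
  {"x": 0, "y": 0, "z": 0.008, "twist": 0},
  {"x": 0, "y": 0, "z": 0.016, "twist": 0},
  {"x": 0, "y": 0, "z": 0.024, "twist": 0},
  {"x": 0, "y": 0, "z": 0.032, "twist": 0},
  {"x": 0, "y": 0, "z": 0.038, "twist": 0},
  {"x": 0, "y": 0, "z": 0.041, "twist": 0},
  {"x": 0, "y": 0, "z": 0.042, "twist": 0},
  {"x": 0, "y": 0, "z": 0.042, "twist": 0},
])

```text
time: 15.6
tool_pos: [505.9, -236.3, 105.7]
tcp_rot: [-3.142, 0.0, 0.24]
contact_force: [0.3, -0.3, -1.2]
grip_width: 30.9
finger_force: 30.0
```

Request:
play_rows([
  {"x": 0, "y": 0, "z": 0.001, "twist": 0},
  {"x": 0, "y": 0, "z": 0.001, "twist": 0},
  {"x": 0, "y": 0, "z": 0.001, "twist": 0},
  {"x": 0, "y": 0, "z": 0.001, "twist": 0},
  {"x": 0, "y": 0, "z": 0.001, "twist": 0},
  {"x": 0, "y": 0, "z": -0.02, "twist": 0},
  {"x": 0, "y": 0, "z": -0.06, "twist": 0},
  {"x": 0, "y": 0, "z": -0.1, "twist": 0},
], jaw=0.5)

```text
time: 16.4
tool_pos: [505.5, -236.1, 206.4]
tcp_rot: [-3.14, 0.001, 0.24]
contact_force: [-0.2, -0.3, 0.8]
grip_width: 46.1
finger_force: 0.0
```

```bash
python3 -c "
from h import *
go((589.5,-51.4,205),(470,65,205))"
```

```text
t 16.4 [ 505.5 -236.1  206.4] yaw 13.7 w 46.1 f 0.0 [-0.2 -0.3  0.8]
(589.5, -51.4, 205) -> [ 0.125 -0.159  0.001]
(470, 65, 205) -> [ 0.037 -0.301  0.002]
```

Request:
play_rows([
  {"x": 0.125, "y": -0.159, "z": 0, "twist": 0},
  {"x": 0.125, "y": -0.159, "z": 0, "twist": 0},
  {"x": 0.125, "y": -0.159, "z": 0, "twist": 0},
  {"x": 0.125, "y": -0.159, "z": 0, "twist": 0},
  {"x": 0.125, "y": -0.159, "z": 0, "twist": 0},
  {"x": 0.125, "y": -0.159, "z": 0, "twist": 0},
  {"x": 0.125, "y": -0.159, "z": 0, "twist": 0},
  {"x": 0.125, "y": -0.159, "z": 0, "twist": 0},
], jaw=0.25)

```text
time: 17.2
tool_pos: [589.2, -53.8, 205.7]
tcp_rot: [3.141, 0.0, 0.238]
contact_force: [0.2, -0.3, 0.7]
grip_width: 68.9
finger_force: 0.0
```

```bash
python3 -c "
from h import *
go((589.5,-51.4,116))"
```

```text
t 17.2 [589.2 -53.8 205.7] yaw 13.6 w 68.9 f 0.0 [ 0.2 -0.3  0.7]
(589.5, -51.4, 116) -> [ 0.001 -0.002  0.09 ]
```

Request:
play_rows([
  {"x": 0, "y": -0.001, "z": 0.03, "twist": 0},
  {"x": 0, "y": -0.001, "z": 0.06, "twist": 0},
  {"x": 0, "y": -0.001, "z": 0.08, "twist": 0},
  {"x": 0, "y": -0.001, "z": 0.09, "twist": 0},
  {"x": 0, "y": -0.001, "z": 0.09, "twist": 0},
  {"x": 0, "y": -0.001, "z": 0.09, "twist": 0},
  {"x": 0, "y": -0.001, "z": 0.09, "twist": 0},
  {"x": 0, "y": -0.001, "z": 0.09, "twist": 0},
])

```text
time: 18.0
tool_pos: [589.9, -51.4, 116.9]
tcp_rot: [3.141, -0.002, 0.24]
contact_force: [0.0, 0.1, 0.1]
grip_width: 68.7
finger_force: 0.0
```

Request:
play_rows([
  {"x": 0, "y": 0, "z": 0, "twist": 0},
  {"x": 0, "y": 0, "z": 0, "twist": 0},
  {"x": 0, "y": 0, "z": 0, "twist": 0},
  {"x": 0, "y": 0, "z": 0, "twist": 0},
  {"x": 0, "y": 0, "z": 0, "twist": 0},
  {"x": 0, "y": 0, "z": 0, "twist": 0},
  {"x": 0, "y": 0, "z": 0, "twist": 0},
  {"x": 0, "y": 0, "z": 0, "twist": 0},
], jaw=1)

```text
time: 18.8
tool_pos: [589.4, -51.3, 115.7]
tcp_rot: [3.141, 0.0, 0.24]
contact_force: [-0.3, 0.6, 0.3]
grip_width: 31.0
finger_force: 30.0
```

Request:
play_rows([
  {"x": 0, "y": 0, "z": -0.02, "twist": 0},
  {"x": 0, "y": 0, "z": -0.06, "twist": 0},
  {"x": 0, "y": 0, "z": -0.1, "twist": 0},
  {"x": 0, "y": 0, "z": -0.14, "twist": 0},
  {"x": 0, "y": 0, "z": -0.14, "twist": 0},
  {"x": 0, "y": 0, "z": -0.14, "twist": 0},
  {"x": 0, "y": 0, "z": -0.14, "twist": 0},
  {"x": 0, "y": 0, "z": -0.14, "twist": 0},
])

```text
time: 19.6
tool_pos: [588.6, -51.1, 253.8]
tcp_rot: [-3.14, 0.003, 0.24]
contact_force: [0.0, -0.1, -1.4]
grip_width: 31.2
finger_force: 30.0
```

Run:
```python
from h import *
from plant import bot
go((571.5,-304.6,255),(571.5,-304.6,132))
c=bot.capture("side");np.savez("side4.npz",**c);c=bot.capture("top");np.savez("top4.npz",**c)
cs=[load("side4.npz"),load("top4.npz")]
for w in [(531.4,-343.5),(505.7,-235.7)]:
    us=[]
    for c in cs:
        u,n=blob(c,proj(c,[*w,96])[0],"blue");us.append(u)
    s=least_squares(lambda p:np.r_[hullc(cs[0],[*(p-1000),102],16,14)-us[0],hullc(cs[1],[*(p-1000),102],16,14)-us[1]],[1450.,900],diff_step=1e-3);print((s.x-1000).round(1),s.fun.round(2))
```

```text
t 19.6 [588.6 -51.1 253.8] yaw 13.7 w 31.2 f 30.0 [ 0.  -0.1 -1.4]
(571.5, -304.6, 255) -> [-0.077  0.242 -0.001]
(571.5, -304.6, 132) -> [-0.076  0.242  0.122]
[ 531.4 -343.4] [ 0.28  0.46 -0.53  0.37]
[ 505.8 -237.7] [-0.03  1.16 -1.23  0.06]
```

Run:
```python
from h import *
cs=[load("side4.npz"),load("top4.npz")]
for w in [(531.4,-343.5),(505.7,-235.7)]:
    us=[]
    for c in cs:
        u,n=blob(c,proj(c,[*w,96])[0],"blue");us.append(u);print(n)
    s=least_squares(lambda p:np.concatenate([hullc(c,p-1000,16,14)-u for c,u in zip(cs,us)]),[1500.,750,1100],diff_step=1e-3);print((s.x-1000).round(1),s.fun.round(2))
S=cs[0]["pixels"][240:380,180:320]
T=cs[1]["pixels"][120:260,330:470]
cv2.imwrite('pics/c5.png',cv2.convertScaleAbs(np.hstack([cv2.resize(S,(400,400),interpolation=2),cv2.resize(T,(400,400),interpolation=2)])[:,:,::-1],alpha=1.8))
```

```text
262
169
[ 531.2 -343.   105.6] [ 0.18 -0.04  0.05  0.2 ]
233
135
[ 505.6 -237.7  110. ] [-0.25  0.05 -0.07 -0.27]
```

View pics/c5.png

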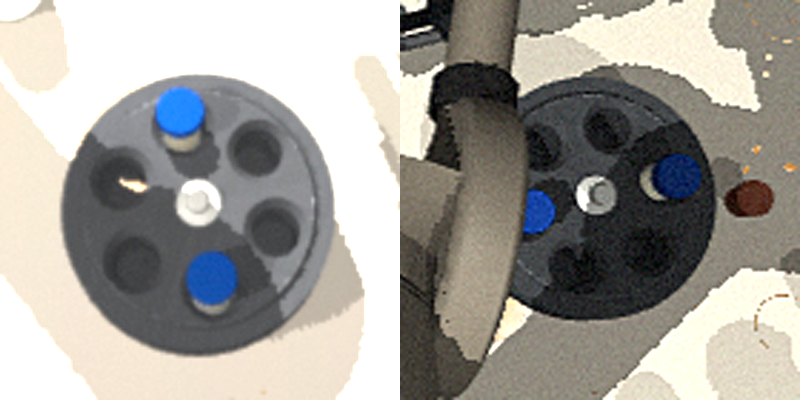

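Both shorts are in opposite wells; the top view's second cap is cut off by the arm, which explains the odd fit. Next I carry the tall tube to its well.

Request:
play_rows([
  {"x": -0.077, "y": 0.242, "z": 0, "twist": 0},
  {"x": -0.077, "y": 0.242, "z": 0, "twist": 0},
  {"x": -0.077, "y": 0.242, "z": 0, "twist": 0},
  {"x": -0.077, "y": 0.242, "z": 0, "twist": 0},
  {"x": -0.077, "y": 0.242, "z": 0, "twist": 0},
  {"x": -0.077, "y": 0.242, "z": 0, "twist": 0},
  {"x": -0.077, "y": 0.242, "z": 0, "twist": 0},
  {"x": -0.077, "y": 0.242, "z": 0, "twist": 0},
])

```text
time: 20.5
tool_pos: [572.1, -303.5, 255.2]
tcp_rot: [-3.14, 0.001, 0.24]
contact_force: [0.3, 0.4, -0.5]
grip_width: 31.0
finger_force: 30.0
```

Request:
play_rows([
  {"x": 0, "y": 0, "z": 0.01, "twist": 0},
  {"x": 0, "y": 0, "z": 0.03, "twist": 0},
  {"x": 0, "y": 0, "z": 0.05, "twist": 0},
  {"x": 0, "y": 0, "z": 0.05, "twist": 0},
  {"x": 0, "y": 0, "z": 0.05, "twist": 0},
  {"x": 0, "y": 0, "z": 0.05, "twist": 0},
  {"x": 0, "y": 0, "z": 0.05, "twist": 0},
  {"x": 0, "y": 0, "z": 0.05, "twist": 0},
])

```text
time: 21.3
tool_pos: [572.3, -304.7, 206.6]
tcp_rot: [3.14, -0.001, 0.24]
contact_force: [0.2, 0.3, -0.6]
grip_width: 31.1
finger_force: 30.0
```

```bash
python3 -c "
from h import *
go((571.5,-304.6,178),(571.5,-304.6,132))"
```

```text
t 21.3 [ 572.3 -304.7  206.6] yaw 13.7 w 31.1 f 30.0 [ 0.2  0.3 -0.6]
(571.5, -304.6, 178) -> [-0.001 -0.     0.029]
(571.5, -304.6, 132) -> [-0.001 -0.     0.075]
```

Request:
play_rows([
  {"x": -0.001, "y": 0, "z": 0.01, "twist": 0},
  {"x": -0.001, "y": 0, "z": 0.015, "twist": 0},
  {"x": -0.001, "y": 0, "z": 0.02, "twist": 0},
  {"x": -0.001, "y": 0, "z": 0.024, "twist": 0},
  {"x": -0.001, "y": 0, "z": 0.028, "twist": 0},
  {"x": -0.001, "y": 0, "z": 0.03, "twist": 0},
  {"x": -0.001, "y": 0, "z": 0.03, "twist": 0},
  {"x": -0.001, "y": 0, "z": 0.03, "twist": 0},
])

```text
time: 22.1
tool_pos: [571.1, -304.9, 175.8]
tcp_rot: [3.141, -0.0, 0.24]
contact_force: [0.7, -0.7, -0.5]
grip_width: 31.3
finger_force: 30.0
```

Request:
play_rows([
  {"x": 0, "y": 0, "z": 0.008, "twist": 0},
  {"x": 0, "y": 0, "z": 0.016, "twist": 0},
  {"x": 0, "y": 0, "z": 0.024, "twist": 0},
  {"x": 0, "y": 0, "z": 0.032, "twist": 0},
  {"x": 0, "y": 0, "z": 0.038, "twist": 0},
  {"x": 0, "y": 0, "z": 0.041, "twist": 0},
  {"x": 0, "y": 0, "z": 0.043, "twist": 0},
  {"x": 0, "y": 0, "z": 0.043, "twist": 0},
])

```text
time: 22.9
tool_pos: [571.1, -305.0, 132.5]
tcp_rot: [3.141, 0.0, 0.24]
contact_force: [1.1, -1.6, -2.2]
grip_width: 30.9
finger_force: 30.0
```

Request:
play_rows([
  {"x": 0, "y": 0, "z": 0, "twist": 0},
  {"x": 0, "y": 0, "z": 0, "twist": 0},
  {"x": 0, "y": 0, "z": 0, "twist": 0},
  {"x": 0, "y": 0, "z": 0, "twist": 0},
  {"x": 0, "y": 0, "z": 0, "twist": 0},
  {"x": 0, "y": 0, "z": -0.02, "twist": 0},
  {"x": 0, "y": 0, "z": -0.06, "twist": 0},
  {"x": 0, "y": 0, "z": -0.1, "twist": 0},
], jaw=0.45)

```text
time: 23.7
tool_pos: [570.7, -304.5, 233.2]
tcp_rot: [-3.14, 0.001, 0.24]
contact_force: [1.4, -1.1, 0.8]
grip_width: 50.8
finger_force: 0.0
```

```bash
python3 -c "
from h import *
go((470,65.3,225))"
```

```text
t 23.7 [ 570.7 -304.5  233.2] yaw 13.7 w 50.8 f 0.0 [ 1.4 -1.1  0.8]
(470, 65.3, 225) -> [-0.01  -0.383  0.009]
```

Request:
play_rows([
  {"x": -0.01, "y": -0.383, "z": 0, "twist": 0},
  {"x": -0.01, "y": -0.383, "z": 0, "twist": 0},
  {"x": -0.01, "y": -0.383, "z": 0, "twist": 0},
  {"x": -0.01, "y": -0.383, "z": 0, "twist": 0},
  {"x": -0.01, "y": -0.383, "z": 0, "twist": 0},
  {"x": -0.01, "y": -0.383, "z": 0, "twist": 0},
  {"x": -0.01, "y": -0.383, "z": 0, "twist": 0},
  {"x": -0.01, "y": -0.383, "z": 0, "twist": 0},
], jaw=0.25)

```text
time: 24.5
tool_pos: [469.0, 67.5, 233.0]
tcp_rot: [-3.141, -0.0, 0.241]
contact_force: [0.4, 0.5, -0.3]
grip_width: 68.8
finger_force: 0.0
```

Run:
```python
from h import *
from plant import bot
go((470,65.3,116))
c=bot.capture("side");np.savez("side5.npz",**c);c=bot.capture("top");np.savez("top5.npz",**c)
cs=[load("side5.npz"),load("top5.npz")]
for w,z in [((531.4,-343.5),102),((505.7,-235.7),102),((571.5,-304.6),132)]:
    us=[]
    for c in cs:
        u,n=blob(c,proj(c,[*w,z-7])[0],"blue");us.append(u)
    s=least_squares(lambda p:np.r_[hullc(cs[0],[*(p-1000),z],16,14)-us[0],hullc(cs[1],[*(p-1000),z],16,14)-us[1]],[1450.,900],diff_step=1e-3);print((s.x-1000).round(1),s.fun.round(2))
```

```text
t 24.5 [469.   67.5 233. ] yaw 13.8 w 68.8 f 0.0 [ 0.4  0.5 -0.3]
(470, 65.3, 116) -> [0.    0.002 0.117]
[ 531.3 -343.4] [ 0.25  0.45 -0.52  0.34]
[ 505.9 -235.1] [ 0.08 -0.16  0.18  0.08]
[ 571.5 -305.2] [-0.16 -0.01  0.01 -0.18]
```

Request:
play_rows([
  {"x": 0, "y": 0.001, "z": 0.03, "twist": 0},
  {"x": 0, "y": 0.001, "z": 0.06, "twist": 0},
  {"x": 0, "y": 0.001, "z": 0.09, "twist": 0},
  {"x": 0, "y": 0.001, "z": 0.107, "twist": 0},
  {"x": 0, "y": 0.001, "z": 0.117, "twist": 0},
  {"x": 0, "y": 0.001, "z": 0.117, "twist": 0},
  {"x": 0, "y": 0.001, "z": 0.117, "twist": 0},
  {"x": 0, "y": 0.001, "z": 0.117, "twist": 0},
])

```text
time: 25.4
tool_pos: [471.4, 63.6, 116.7]
tcp_rot: [3.141, -0.002, 0.24]
contact_force: [-0.0, 1.0, -0.5]
grip_width: 69.1
finger_force: 0.0
```

Request:
play_rows([
  {"x": 0, "y": 0, "z": 0, "twist": 0},
  {"x": 0, "y": 0, "z": 0, "twist": 0},
  {"x": 0, "y": 0, "z": 0, "twist": 0},
  {"x": 0, "y": 0, "z": 0, "twist": 0},
  {"x": 0, "y": 0, "z": 0, "twist": 0},
  {"x": 0, "y": 0, "z": 0, "twist": 0},
  {"x": 0, "y": 0, "z": 0, "twist": 0},
  {"x": 0, "y": 0, "z": 0, "twist": 0},
], jaw=1)

```text
time: 26.2
tool_pos: [470.7, 63.8, 115.7]
tcp_rot: [3.142, -0.0, 0.24]
contact_force: [0.2, 0.8, 1.4]
grip_width: 30.5
finger_force: 30.0
```

Request:
play_rows([
  {"x": 0, "y": 0, "z": -0.02, "twist": 0},
  {"x": 0, "y": 0, "z": -0.06, "twist": 0},
  {"x": 0, "y": 0, "z": -0.1, "twist": 0},
  {"x": 0, "y": 0, "z": -0.14, "twist": 0},
  {"x": 0, "y": 0, "z": -0.14, "twist": 0},
  {"x": 0, "y": 0, "z": -0.14, "twist": 0},
  {"x": 0, "y": 0, "z": -0.14, "twist": 0},
  {"x": 0, "y": 0, "z": -0.14, "twist": 0},
])

```text
time: 27.0
tool_pos: [469.9, 63.8, 254.2]
tcp_rot: [-3.141, 0.003, 0.24]
contact_force: [0.6, 0.1, -0.3]
grip_width: 30.8
finger_force: 30.0
```

```bash
python3 -c "
from h import *
go((466,-273.7,255))"
```

```text
t 27.0 [469.9  63.8 254.2] yaw 13.7 w 30.8 f 30.0 [ 0.6  0.1 -0.3]
(466, -273.7, 255) -> [-0.084  0.327 -0.001]
```

Request:
play_rows([
  {"x": -0.083, "y": 0.327, "z": 0, "twist": 0},
  {"x": -0.083, "y": 0.327, "z": 0, "twist": 0},
  {"x": -0.083, "y": 0.327, "z": 0, "twist": 0},
  {"x": -0.083, "y": 0.327, "z": 0, "twist": 0},
  {"x": -0.083, "y": 0.327, "z": 0, "twist": 0},
  {"x": -0.083, "y": 0.327, "z": 0, "twist": 0},
  {"x": -0.083, "y": 0.327, "z": 0, "twist": 0},
  {"x": -0.083, "y": 0.327, "z": 0, "twist": 0},
])

```text
time: 27.8
tool_pos: [466.8, -277.8, 253.8]
tcp_rot: [-3.141, 0.002, 0.235]
contact_force: [0.3, 0.4, -1.1]
grip_width: 31.1
finger_force: 30.0
```

Request:
play_rows([
  {"x": 0, "y": 0, "z": 0.0, "twist": 0},
  {"x": 0, "y": 0, "z": 0.02, "twist": 0},
  {"x": 0, "y": 0, "z": 0.04, "twist": 0},
  {"x": 0, "y": 0, "z": 0.05, "twist": 0},
  {"x": 0, "y": 0, "z": 0.05, "twist": 0},
  {"x": 0, "y": 0, "z": 0.05, "twist": 0},
  {"x": 0, "y": 0, "z": 0.05, "twist": 0},
  {"x": 0, "y": 0, "z": 0.05, "twist": 0},
])

```text
time: 28.6
tool_pos: [468.0, -273.6, 206.6]
tcp_rot: [3.14, -0.001, 0.24]
contact_force: [0.7, -0.5, -0.4]
grip_width: 30.9
finger_force: 30.0
```

```bash
python3 -c "
from h import *
go((467,-273.9,178))"
```

```text
t 28.6 [ 468.  -273.6  206.6] yaw 13.7 w 30.9 f 30.0 [ 0.7 -0.5 -0.4]
(467, -273.9, 178) -> [-0.001  0.     0.029]
```

Request:
play_rows([
  {"x": -0.001, "y": 0, "z": 0.01, "twist": 0},
  {"x": -0.001, "y": 0, "z": 0.015, "twist": 0},
  {"x": -0.001, "y": 0, "z": 0.02, "twist": 0},
  {"x": -0.001, "y": 0, "z": 0.024, "twist": 0},
  {"x": -0.001, "y": 0, "z": 0.028, "twist": 0},
  {"x": -0.001, "y": 0, "z": 0.03, "twist": 0},
  {"x": -0.001, "y": 0, "z": 0.03, "twist": 0},
  {"x": -0.001, "y": 0, "z": 0.03, "twist": 0},
])

```text
time: 29.4
tool_pos: [466.8, -273.8, 175.7]
tcp_rot: [3.141, -0.0, 0.24]
contact_force: [0.5, -1.6, -1.5]
grip_width: 30.8
finger_force: 30.0
```

Request:
play_rows([
  {"x": 0, "y": 0, "z": 0.008, "twist": 0},
  {"x": 0, "y": 0, "z": 0.016, "twist": 0},
  {"x": 0, "y": 0, "z": 0.024, "twist": 0},
  {"x": 0, "y": 0, "z": 0.032, "twist": 0},
  {"x": 0, "y": 0, "z": 0.038, "twist": 0},
  {"x": 0, "y": 0, "z": 0.041, "twist": 0},
  {"x": 0, "y": 0, "z": 0.043, "twist": 0},
  {"x": 0, "y": 0, "z": 0.043, "twist": 0},
])

```text
time: 30.2
tool_pos: [466.7, -273.8, 132.5]
tcp_rot: [3.141, 0.0, 0.24]
contact_force: [1.6, -2.0, -2.2]
grip_width: 30.7
finger_force: 30.0
```

Request:
play_rows([
  {"x": 0, "y": 0, "z": 0, "twist": 0},
  {"x": 0, "y": 0, "z": 0, "twist": 0},
  {"x": 0, "y": 0, "z": 0, "twist": 0},
  {"x": 0, "y": 0, "z": 0, "twist": 0},
  {"x": 0, "y": 0, "z": 0, "twist": 0},
  {"x": 0, "y": 0, "z": -0.02, "twist": 0},
  {"x": 0, "y": 0, "z": -0.06, "twist": 0},
  {"x": 0, "y": 0, "z": -0.1, "twist": 0},
], jaw=0.45)

```text
time: 31.0
tool_pos: [466.3, -273.3, 233.4]
tcp_rot: [-3.14, 0.001, 0.24]
contact_force: [1.1, -0.1, -0.6]
grip_width: 50.6
finger_force: 0.0
```

```bash
python3 -c "
from h import *
go((519,260,232),(480,20,232))"
```

```text
t 31.0 [ 466.3 -273.3  233.4] yaw 13.7 w 50.6 f 0.0 [ 1.1 -0.1 -0.6]
(519, 260, 232) -> [ 0.178 -0.506  0.002]
(480, 20, 232) -> [ 0.083 -0.282  0.002]
```

Request:
play_rows([
  {"x": 0.083, "y": -0.282, "z": 0, "twist": 0},
  {"x": 0.083, "y": -0.282, "z": 0, "twist": 0},
  {"x": 0.083, "y": -0.282, "z": 0, "twist": 0},
  {"x": 0.083, "y": -0.282, "z": 0, "twist": 0},
  {"x": 0.083, "y": -0.282, "z": 0, "twist": 0},
  {"x": 0.083, "y": -0.282, "z": 0, "twist": 0},
  {"x": 0.083, "y": -0.282, "z": 0, "twist": 0},
  {"x": 0.083, "y": -0.282, "z": 0, "twist": 0},
])

```text
time: 31.8
tool_pos: [480.2, 20.7, 232.8]
tcp_rot: [3.141, 0.0, 0.243]
contact_force: [-0.3, -0.6, -0.6]
grip_width: 50.4
finger_force: 0.0
```

Run:
```python
from h import *
from plant import bot
go((519,260,232))
c=bot.capture("side");np.savez("side6.npz",**c);c=bot.capture("top");np.savez("top6.npz",**c)
cs=[load("side6.npz"),load("top6.npz")]
for w,z in [((531.4,-343.5),102),((505.7,-235.7),102),((571.5,-304.6),132),((466,-273.7),132)]:
    us=[]
    for c in cs:
        u,n=blob(c,proj(c,[*w,z-7])[0],"blue");us.append(u)
    s=least_squares(lambda p:np.r_[hullc(cs[0],[*(p-1000),z],16,14)-us[0],hullc(cs[1],[*(p-1000),z],16,14)-us[1]],[1450.,900],diff_step=1e-3);print((s.x-1000).round(1),s.fun.round(2))
o=[]
for c,(x0,y0) in zip([load("side0.npz"),load("top0.npz")],[(215,50),(95,145)]):
    im=np.ascontiguousarray(cv2.resize(c["pixels"][y0:y0+95,x0:x0+100],None,fx=4,fy=4,interpolation=2)[:,:,::-1]);im=cv2.convertScaleAbs(im,alpha=1.4)
    for z,r,col in[(104,16,(0,0,255)),(74,16,(0,255,255)),(0,92,(0,255,0))]:
        q=(proj(c,circ(519,260,z,r))-[x0,y0])*4+1.5
        cv2.polylines(im,[q.round().astype(np.int32)],True,col,1)
    o.append(im)
cv2.imwrite("pics/c6.png",np.hstack(o))
```

```text
t 31.8 [480.2  20.7 232.8] yaw 13.9 w 50.4 f 0.0 [-0.3 -0.6 -0.6]
(519, 260, 232) -> [ 0.095 -0.223  0.001]
[ 531.4 -343.9] [ 0.33  0.6  -0.69  0.45]
[ 506.  -235.4] [ 0.11 -0.01  0.02  0.12]
[ 572.7 -306.1] [ 0.16  0.45 -0.5   0.23]
[ 467.2 -273.1] [ 0.21 -0.03  0.05  0.22]
```

View pics/c6.png

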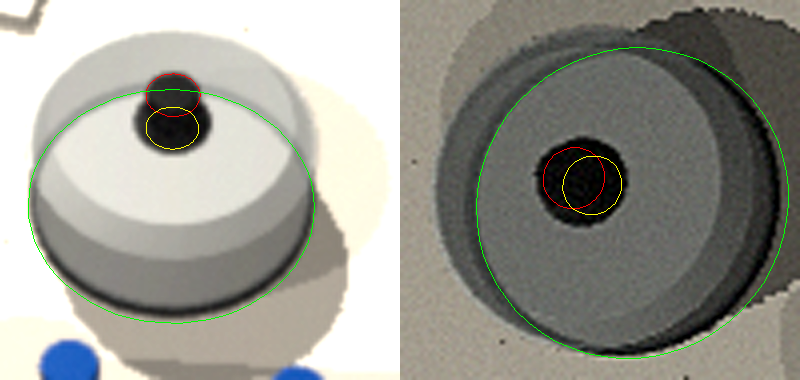

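All four tubes stand right. In the overlay the lid's knob has a wider foot, about 46 mm across, near (172,120) in the side half. The rim ring sits slightly off, so the lid's y is about 261.5. I go above the knob and grip it high.

Request:
play_rows([
  {"x": 0.096, "y": -0.224, "z": 0, "twist": 0},
  {"x": 0.096, "y": -0.224, "z": 0, "twist": 0},
  {"x": 0.096, "y": -0.224, "z": 0, "twist": 0},
  {"x": 0.096, "y": -0.224, "z": 0, "twist": 0},
  {"x": 0.096, "y": -0.224, "z": 0, "twist": 0},
  {"x": 0.096, "y": -0.224, "z": 0, "twist": 0},
  {"x": 0.096, "y": -0.224, "z": 0, "twist": 0},
  {"x": 0.096, "y": -0.224, "z": 0, "twist": 0},
], jaw=0.25)

```text
time: 32.7
tool_pos: [520.8, 258.4, 232.5]
tcp_rot: [3.141, 0.001, 0.238]
contact_force: [-0.5, -0.2, -0.5]
grip_width: 68.9
finger_force: 0.0
```

```bash
python3 -c "
from h import *
go((519,261.5,108))"
```

```text
t 32.7 [520.8 258.4 232.5] yaw 13.6 w 68.9 f 0.0 [-0.5 -0.2 -0.5]
(519, 261.5, 108) -> [-0.001 -0.004  0.124]
```

Request:
play_rows([
  {"x": -0.001, "y": -0.003, "z": 0.03, "twist": 0},
  {"x": -0.001, "y": -0.003, "z": 0.06, "twist": 0},
  {"x": -0.001, "y": -0.003, "z": 0.09, "twist": 0},
  {"x": -0.001, "y": -0.003, "z": 0.11, "twist": 0},
  {"x": -0.001, "y": -0.003, "z": 0.124, "twist": 0},
  {"x": -0.001, "y": -0.003, "z": 0.124, "twist": 0},
  {"x": -0.001, "y": -0.003, "z": 0.124, "twist": 0},
  {"x": -0.001, "y": -0.003, "z": 0.124, "twist": 0},
])

```text
time: 33.5
tool_pos: [519.6, 262.4, 110.0]
tcp_rot: [-3.142, -0.002, 0.239]
contact_force: [-1.4, -0.5, 0.1]
grip_width: 69.1
finger_force: 0.0
```

Request:
play_rows([
  {"x": 0, "y": 0, "z": 0, "twist": 0},
  {"x": 0, "y": 0, "z": 0, "twist": 0},
  {"x": 0, "y": 0, "z": 0, "twist": 0},
  {"x": 0, "y": 0, "z": 0, "twist": 0},
  {"x": 0, "y": 0, "z": 0, "twist": 0},
  {"x": 0, "y": 0, "z": 0, "twist": 0},
  {"x": 0, "y": 0, "z": 0, "twist": 0},
  {"x": 0, "y": 0, "z": 0, "twist": 0},
], jaw=1)

```text
time: 34.3
tool_pos: [518.7, 263.1, 108.7]
tcp_rot: [-3.142, 0.0, 0.24]
contact_force: [0.1, 0.9, 1.6]
grip_width: 31.7
finger_force: 30.0
```

```bash
python3 -c "
from h import *
go((519,261.5,108))"
```

```text
t 34.3 [518.7 263.1 108.7] yaw 13.7 w 31.7 f 30.0 [0.1 0.9 1.6]
(519, 261.5, 108) -> [-0.     0.002  0.001]
```

Request:
play_rows([
  {"x": 0, "y": 0, "z": -0.01, "twist": 0},
  {"x": 0, "y": 0, "z": -0.04, "twist": 0},
  {"x": 0, "y": 0, "z": -0.07, "twist": 0},
  {"x": 0, "y": 0, "z": -0.1, "twist": 0},
  {"x": 0, "y": 0, "z": -0.13, "twist": 0},
  {"x": 0, "y": 0, "z": -0.16, "twist": 0},
  {"x": 0, "y": 0, "z": -0.175, "twist": 0},
  {"x": 0, "y": 0, "z": -0.175, "twist": 0},
])

```text
time: 35.1
tool_pos: [519.5, 263.2, 286.7]
tcp_rot: [-3.141, -0.005, 0.24]
contact_force: [-0.5, 0.4, -2.2]
grip_width: 31.0
finger_force: 30.0
```

Run:
```python
from h import *
from plant import bot
go((519,-289.3,285),(505,-10,285))
o=[]
for n,(x0,y0) in zip(("side","top"),[(180,0),(60,115)]):
    c=bot.capture(n);np.savez(n+"7.npz",**c)
    o.append(cv2.resize(c["pixels"][y0:y0+150,x0:x0+150],(400,400),interpolation=2)[:,:,::-1])
cv2.imwrite("pics/c7.png",np.hstack(o))
```

```text
t 35.1 [519.5 263.2 286.7] yaw 13.7 w 31.0 f 30.0 [-0.5  0.4 -2.2]
(519, -289.3, 285) -> [-0.132  0.537  0.001]
(505, -10, 285) -> [-0.079  0.262  0.001]
```

View pics/c7.png

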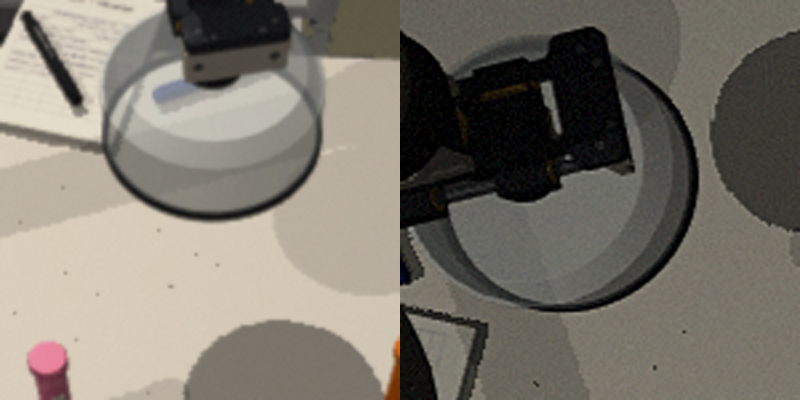

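The lid hangs level in the grip. I carry it across at a moderate speed.

Request:
play_rows([
  {"x": -0.004, "y": 0.015, "z": 0, "twist": 0},
  {"x": -0.012, "y": 0.05, "z": 0, "twist": 0},
  {"x": -0.021, "y": 0.085, "z": 0, "twist": 0},
  {"x": -0.03, "y": 0.12, "z": 0, "twist": 0},
  {"x": -0.038, "y": 0.155, "z": 0, "twist": 0},
  {"x": -0.047, "y": 0.19, "z": 0, "twist": 0},
  {"x": -0.055, "y": 0.225, "z": 0, "twist": 0},
  {"x": -0.064, "y": 0.26, "z": 0, "twist": 0},
])

```text
time: 36.0
tool_pos: [517.2, -6.9, 282.4]
tcp_rot: [-3.141, 0.003, 0.239]
contact_force: [0.2, 0.0, -1.8]
grip_width: 31.2
finger_force: 30.0
```

Request:
play_rows([
  {"x": -0.009, "y": 0.035, "z": 0, "twist": 0},
  {"x": -0.017, "y": 0.07, "z": 0, "twist": 0},
  {"x": -0.026, "y": 0.105, "z": 0, "twist": 0},
  {"x": -0.034, "y": 0.14, "z": 0, "twist": 0},
  {"x": -0.043, "y": 0.175, "z": 0, "twist": 0},
  {"x": -0.052, "y": 0.21, "z": 0, "twist": 0},
  {"x": -0.058, "y": 0.235, "z": 0, "twist": 0},
  {"x": -0.062, "y": 0.25, "z": 0, "twist": 0},
])

```text
time: 36.8
tool_pos: [516.1, -264.7, 282.1]
tcp_rot: [-3.14, 0.002, 0.237]
contact_force: [-0.5, 0.1, -1.7]
grip_width: 31.2
finger_force: 30.0
```

Run:
```python
from h import *
go((519,-289.3,285))
```

```text
t 36.8 [ 516.1 -264.7  282.1] yaw 13.6 w 31.2 f 30.0 [-0.5  0.1 -1.7]
(519, -289.3, 285) -> [-0.003  0.025 -0.003]
```

Request:
play_rows([
  {"x": -0.002, "y": 0.01, "z": 0, "twist": 0},
  {"x": -0.004, "y": 0.02, "z": 0, "twist": 0},
  {"x": -0.004, "y": 0.026, "z": 0, "twist": 0},
  {"x": -0.004, "y": 0.026, "z": 0, "twist": 0},
  {"x": -0.004, "y": 0.026, "z": 0.005, "twist": 0},
  {"x": -0.004, "y": 0.026, "z": 0.01, "twist": 0},
  {"x": -0.004, "y": 0.026, "z": 0.01, "twist": 0},
  {"x": -0.004, "y": 0.026, "z": 0.01, "twist": 0},
])

```text
time: 37.6
tool_pos: [519.7, -288.1, 273.5]
tcp_rot: [-3.141, 0.0, 0.24]
contact_force: [-0.2, -0.4, -1.6]
grip_width: 31.5
finger_force: 30.0
```

Run:
```python
from h import *
from plant import bot
go((519,-289.3,174))
o=bot.get_obs()["tool_pos"]
ims=[]
for n,(x0,y0) in zip(("side","top"),[(160,230),(310,95)]):
    c=bot.capture(n);np.savez(n+"8.npz",**c);c=load(n+"8.npz")
    im=np.ascontiguousarray(cv2.resize(c["pixels"][y0:y0+154,x0:x0+190],(400,324),interpolation=2)[:,:,::-1]);f=400/190;im=cv2.convertScaleAbs(im,alpha=1.4)
    for p,z,r,col in[((519,-289.3),67,93,(0,255,0)),(o[:2],o[2]-108.7,92,(0,0,255))]:
        q=(proj(c,circ(*p,z,r))-[x0,y0])*f
        cv2.polylines(im,[q.round().astype(np.int32)],True,col,1)
    ims.append(im)
cv2.imwrite("pics/c8.png",np.hstack(ims))
```

```text
t 37.6 [ 519.7 -288.1  273.5] yaw 13.8 w 31.5 f 30.0 [-0.2 -0.4 -1.6]
(519, -289.3, 174) -> [-0.001  0.001  0.1  ]
```

View pics/c8.png

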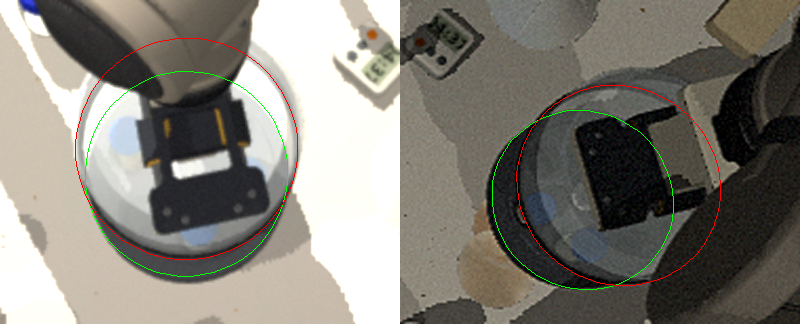

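The projected rim (red) and seat (green) match both pictures, so I lower.

Request:
play_rows([
  {"x": -0.001, "y": 0.001, "z": 0.01, "twist": 0},
  {"x": -0.001, "y": 0.001, "z": 0.022, "twist": 0},
  {"x": -0.001, "y": 0.001, "z": 0.034, "twist": 0},
  {"x": -0.001, "y": 0.001, "z": 0.046, "twist": 0},
  {"x": -0.001, "y": 0.001, "z": 0.058, "twist": 0},
  {"x": -0.001, "y": 0.001, "z": 0.07, "twist": 0},
  {"x": -0.001, "y": 0.001, "z": 0.08, "twist": 0},
  {"x": -0.001, "y": 0.001, "z": 0.08, "twist": 0},
])

```text
time: 38.5
tool_pos: [518.3, -289.3, 191.8]
tcp_rot: [-3.139, 0.002, 0.24]
contact_force: [-0.4, 0.6, -2.2]
grip_width: 31.5
finger_force: 30.0
```

Request:
play_rows([
  {"x": 0, "y": 0, "z": 0.002, "twist": 0},
  {"x": 0, "y": 0, "z": 0.004, "twist": 0},
  {"x": 0, "y": 0, "z": 0.006, "twist": 0},
  {"x": 0, "y": 0, "z": 0.008, "twist": 0},
  {"x": 0, "y": 0, "z": 0.01, "twist": 0},
  {"x": 0, "y": 0, "z": 0.012, "twist": 0},
  {"x": 0, "y": 0, "z": 0.014, "twist": 0},
  {"x": 0, "y": 0, "z": 0.014, "twist": 0},
])

```text
time: 39.3
tool_pos: [518.9, -289.7, 179.4]
tcp_rot: [-3.141, 0.0, 0.24]
contact_force: [-0.3, -0.1, -2.8]
grip_width: 31.3
finger_force: 30.0
```

Request:
play_rows([
  {"x": 0, "y": 0, "z": 0.001, "twist": 0},
  {"x": 0, "y": 0, "z": 0.0015, "twist": 0},
  {"x": 0, "y": 0, "z": 0.002, "twist": 0},
  {"x": 0, "y": 0, "z": 0.0025, "twist": 0},
  {"x": 0, "y": 0, "z": 0.003, "twist": 0},
  {"x": 0, "y": 0, "z": 0.003, "twist": 0},
  {"x": 0, "y": 0, "z": 0.003, "twist": 0},
  {"x": 0, "y": 0, "z": 0.003, "twist": 0},
])

```text
time: 40.1
tool_pos: [519.0, -289.8, 176.7]
tcp_rot: [3.141, 0.0, 0.24]
contact_force: [-0.2, -0.1, -2.8]
grip_width: 31.3
finger_force: 30.0
```

Request:
play_rows([
  {"x": 0, "y": 0, "z": 0.0005, "twist": 0},
  {"x": 0, "y": 0, "z": 0.001, "twist": 0},
  {"x": 0, "y": 0, "z": 0.0015, "twist": 0},
  {"x": 0, "y": 0, "z": 0.002, "twist": 0},
  {"x": 0, "y": 0, "z": 0.002, "twist": 0},
  {"x": 0, "y": 0, "z": 0.002, "twist": 0},
  {"x": 0, "y": 0, "z": 0.002, "twist": 0},
  {"x": 0, "y": 0, "z": 0.002, "twist": 0},
])

```text
time: 40.9
tool_pos: [519.0, -289.8, 175.7]
tcp_rot: [3.141, -0.0, 0.24]
contact_force: [-2.8, 0.9, 5.0]
grip_width: 31.2
finger_force: 30.0
```

Contact at the expected seat height. I release and rise.

Request:
play_rows([
  {"x": 0, "y": 0, "z": 0, "twist": 0},
  {"x": 0, "y": 0, "z": 0, "twist": 0},
  {"x": 0, "y": 0, "z": 0, "twist": 0},
  {"x": 0, "y": 0, "z": 0, "twist": 0},
  {"x": 0, "y": 0, "z": 0, "twist": 0},
  {"x": 0, "y": 0, "z": 0, "twist": 0},
  {"x": 0, "y": 0, "z": -0.01, "twist": 0},
  {"x": 0, "y": 0, "z": -0.03, "twist": 0},
], jaw=0.3)

```text
time: 41.7
tool_pos: [518.4, -289.4, 204.1]
tcp_rot: [-3.139, 0.002, 0.24]
contact_force: [0.4, -0.1, -0.4]
grip_width: 63.8
finger_force: 0.0
```

Request:
play_rows([
  {"x": 0, "y": 0, "z": -0.04, "twist": 0},
  {"x": 0, "y": 0, "z": -0.08, "twist": 0},
  {"x": 0, "y": -0.04, "z": -0.08, "twist": 0},
  {"x": 0, "y": -0.08, "z": -0.08, "twist": 0},
  {"x": 0, "y": -0.13, "z": -0.08, "twist": 0},
  {"x": 0, "y": -0.18, "z": -0.08, "twist": 0},
  {"x": 0, "y": -0.22, "z": -0.08, "twist": 0},
  {"x": 0, "y": -0.25, "z": -0.08, "twist": 0},
])

```text
time: 42.5
tool_pos: [458.8, -44.7, 285.8]
tcp_rot: [3.141, -0.001, 0.241]
contact_force: [0.8, 0.7, -0.1]
grip_width: 64.4
finger_force: 0.0
```

Run:
```python
from h import *
from plant import bot
go()
ims=[]
for n,(x0,y0) in zip(("side","top"),[(160,230),(310,95)]):
    c=bot.capture(n);np.savez(n+"9.npz",**c);c=load(n+"9.npz")
    im=np.ascontiguousarray(cv2.resize(c["pixels"][y0:y0+154,x0:x0+190],(400,324),interpolation=2)[:,:,::-1]);f=400/190;im=cv2.convertScaleAbs(im,alpha=1.4)
    for z,r,col in[(67,92,(0,255,0)),(171,16,(0,0,255))]:
        q=(proj(c,circ(519,-289.5,z,r))-[x0,y0])*f
        cv2.polylines(im,[q.round().astype(np.int32)],True,col,1)
    ims.append(im)
cv2.imwrite("pics/c9.png",np.hstack(ims))
```

```text
t 42.5 [458.8 -44.7 285.8] yaw 13.8 w 64.4 f 0.0 [ 0.8  0.7 -0.1]
```

View pics/c9.png

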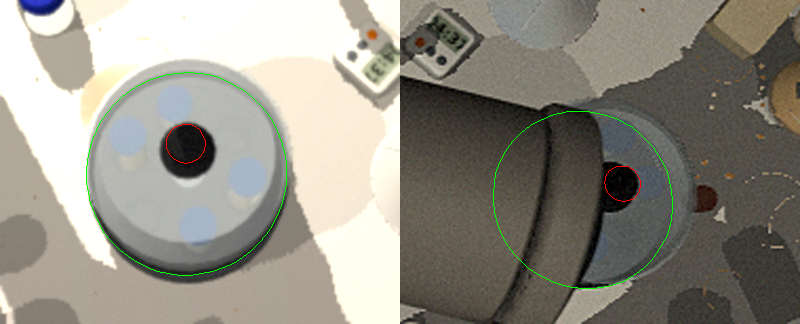

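The lid sits on its seat: the knob is at (186,145) in the side crop and (621,183) in the top crop, both inside the projected rings. The four caps lie balanced beneath it. I hand in.

```bash
python3 -c "
from plant import bot
print(bot.close_job())"
```

```text
the job is handed in; nothing more can be done
None
```

I handed the job in at about 42.5 s of the 115 s allowed; the call returned no verdict. The cameras showed the two tall tubes opposite each other, the two short tubes opposite each other, and the lid centred on its seat with the gripper clear.

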